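# Lay engine parts in their outlines on the setting-out plate

## Robot

A 6-joint arm with a two-finger parallel gripper is mounted at the origin on a cart in front of the work surface, level with it; the furniture and walls round the work are solid. World frame = base frame: x ahead of the robot, y to its left, z up, the work surface at z = 0. Lengths are in m, angles in degrees, forces in N, time in s.
With the tool pointing down it reaches from about 0.3 to 0.75 m from the base axis. Payload 8.5 kg.
Tool frame: the origin (TCP) lies on the mounting face of the last link; the fingertips stand tip_extent ahead of it and the grasp point (between the pads) lies 155 mm ahead of it (tip_extent is the distance from the TCP to the fingertips, in m); z points along the fingers, y is the line along which they close (so a half turn about z gives the same grasp; the last joint's range is limited). The gripper opens to 85 mm and grips with 20 to 120 N. Pads are 22 mm wide; open, the fingers measure 114 mm over their backs; the gripper's body (76 mm by 85 mm) begins 54 mm behind the grasp point. The pads swing forward as they close: fully open they stand 13 mm farther back than shut.
Start: joints at [-85.56, 21.807, 74.336, -0, 83.858, -12.336], TCP at [0.159, -0.527, 0.405] pointing down, gripper open.
Joint ranges: [-178.18, 178.18], [-50.72, 133.34], [12.68, 142.11], [-81.47, 261.47], [9.98, 163.14], [-165.26, 165.26]. Speed limits (degrees/s): [136.94, 136.94, 180, 180, 180, 180].

## Interface

Orientations are given as a 3x3 rotation matrix whose columns are the frame's x, y, z axes.
In Python, from rig import observe, get_image, camera_params, close_job, tip_extent gives the robot as it stands.
- The arm moves only by the shell command python3 -m creep 'ROWS' [FORCE]. ROWS is JSON, a list of rows, each an object with "jaw": the gripper's target within -1 to 1 (shut at 1, half-way at 0, fully open at -1); "travel": the shift along the world's x, y, z in mm, a list of three; "roll": the turn about the world's z in rad. A call has 1 to 12 rows; each row is the pose to reach, as a shift and turn from the pose commanded when the call began; what a row does not reach only later rows make up. A row lasts 1/10 s, in which the tool goes at most 50 mm and 8.59 degrees, less where a joint would pass 70% of its speed; a pose out of reach is approached as far as the arm can. A call with a gripper value outside its range is refused whole. The fingers move at their own pace and stop on an object; FORCE is the grip in N (left out, the last holds). Time passes only in rows, so rows that repeat a pose let the fingers close. It gives the time, the measured TCP pose, the force, the opening and the grip force at its end, in the units of the state.
- observe(): the state, without advancing time (a new reading comes with each control period).
- get_image(name): name is "scene" or "side" or "wrist"; returns (picture, depth): 480x640x3 uint8, red, green, blue; 480x640 float32, m along the optical axis (not along the pixel's ray), 0 where there is no reading.
- camera_params(name): a dict with "mtx" (3x3 intrinsics, pixels), "extrinsics" (4x4, takes a point from camera to world coordinates). Camera axes: x right, y down, z forward; pixel columns grow to the right and rows downward; lengths in m; the calibration is good to about 2 mm. A picture is of the moment at which its call begins: read the wrist's pose just before it. camera_params takes no time and is no camera call; for the wrist camera it gives the pose at the moment of the call.
- close_job(): hands the job in; it is judged then, once.
The state is a dict: "time_s": time; "q": joint angles; "qvel": joint speeds; "joint_efforts": joint torques, N m; "position": TCP position; "tool_rot": TCP orientation; "ft_force": force on the tool from outside, world axes, zero at the start; "wrist_torque": the same for the moment, N m; "grip_width": finger opening in m; "gripper_force": force on a finger pad.
Only numpy, scipy, OpenCV 4.12 (cv2) and the standard library are available. Lean on these libraries where they do the work, as an engineer would, in place of code of your own. Each camera call takes 0.05 s, during which the arm holds its last target. There are 200 camera calls.

## Task

Set the bronze-coloured rocker arm down inside the black rectangle on the pale aluminium plate, its long side along the rectangle's long side, and the core plug inside the black circle, both upright as they stand now, well centred and let go. Leave the abrasive disc and the spark plug where they lie.

Things in the scene. Friction and masses are not known exactly. Their poses are not given: they have to be found in the camera images.
- rocker_center (a point): centre, half-way up, of the rocker arm: a bronze-coloured block-like engine part, rounded on top, standing on the worktop, 34 (x) x 66 (y) x 34 (z) mm, 0.14 kg; its long side runs along y, z is up. Grasp it across its flat cheeks, which face +-x and are 26 to 28 mm apart. The underside lies 17 mm below this point.
- plug_center (a point): centre, half-way up, of the core plug: a round metal plug standing on the worktop, grey-brown, 41 mm across and 18 mm high, with a 20 mm pale copper-coloured boss on top up to 24 mm, 0.06 kg; z is up. Grasp it across the 41 mm body, any way round. The underside lies 12 mm below this point.
- rect_mark: the black rectangular outline painted on the plate, 50 (x) x 82 (y) mm inside, line 3 mm wide; the origin is the rectangle's centre on the plate's top face, 6 mm above the worktop; its long side runs along y, z is up. Flat, nothing to touch.
- ring_mark: the black circle painted on the plate, 57 mm across inside, line 3 mm wide; the origin is its centre on the plate's top face, 6 mm above the worktop. Flat, nothing to touch.
- plate: the pale aluminium setting-out plate, 140 (x) x 240 (y) x 6 mm, lying flat and fixed on the worktop; the origin is the centre of its underside. It carries the two outlines, one in each half of its length (58 mm from its centre along y); which is in which half varies. Beyond its left end stand two camshafts, 490 mm tall; to the right of the loose parts stands a black battery, 160 mm high, with a tub on it up to 240 mm: travel clear of them.
- disc_center (a point): bystander: centre, half-way up, of a reddish-brown abrasive disc lying flat, 51 mm across, 5 mm thick, with a 20 mm dark button on top up to 20 mm. Leave it where it lies.
- spark_center (a point): bystander: centre, half-way up, of a used spark plug lying on the worktop, 18 (x) x 78 (y) x 18 mm, long along y. Leave it where it lies.

How it is judged:
By the outcome, as a careful person would: the job done as asked, in the order asked, and still so for the second after the job is handed in, with the robot touching nothing.
It also fails if it takes over 54 s, if anything falls off the work surface, if the arm or the gripper's body presses on something with over 40 N, if the wrist force passes 120 N, or if a joint passes its speed limit or range.

## Working session

There is one attempt and no reset: what is moved stays moved. The work goes in short steps, Python scripts to look and compute and a shell command to move; the robot and the scene stay as the last step left them, time stands still between calls to the robot, and variables do not carry over. Pictures are saved under pics/ and viewed, at most 10 in all, crops included, and the job is handed in when it is done.

```bash
mkdir -p pics; cat > h.py <<'E'
import numpy as np, cv2
from rig import *
def shot(n):
    P=camera_params(n); im,d=get_image(n); return im,d,np.array(P['mtx']),np.array(P['extrinsics'])
def cloud(d,K,T):
    v,u=np.mgrid[:480,:640]
    p=np.stack([(u-K[0,2])/K[0,0]*d,(v-K[1,2])/K[1,1]*d,d],-1)
    return p@T[:3,:3].T+T[:3,3]
E
python3 - <<'E'
from h import *
s=observe();print(s['time_s'],s['position'],np.round(s['tool_rot'],3),s['grip_width'],tip_extent)
for n in('scene','side'):
    im,d,K,T=shot(n);np.savez(n+'0.npz',im=im,d=d,K=K,T=T)
    cv2.imwrite(f'pics/{n}0.png',im[:,:,::-1]);print(n,np.round(T,3),(d>0).mean())
E
```

```text
0.0 [ 0.15875359 -0.52653547  0.40409575] [[ 0.957  0.289 -0.   ]
 [ 0.289 -0.957  0.001]
 [ 0.    -0.001 -1.   ]] 0.08524541803507071 0.1734
scene [[ 0.917 -0.261  0.301  0.267]
 [-0.398 -0.636  0.661 -0.621]
 [ 0.019 -0.726 -0.687  0.646]
 [ 0.     0.     0.     1.   ]] 0.996064453125
side [[-0.97  -0.172  0.171  0.348]
 [-0.243  0.657 -0.714  0.556]
 [ 0.011 -0.734 -0.679  0.654]
 [ 0.     0.     0.     1.   ]] 0.9958365885416667
```

View pics/scene0.png

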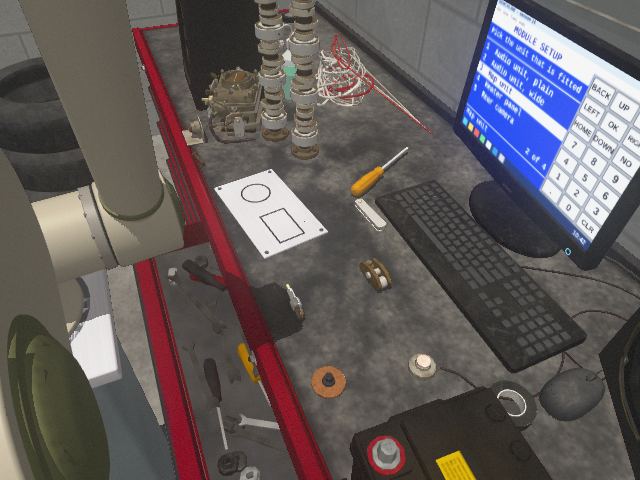

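View pics/side0.png

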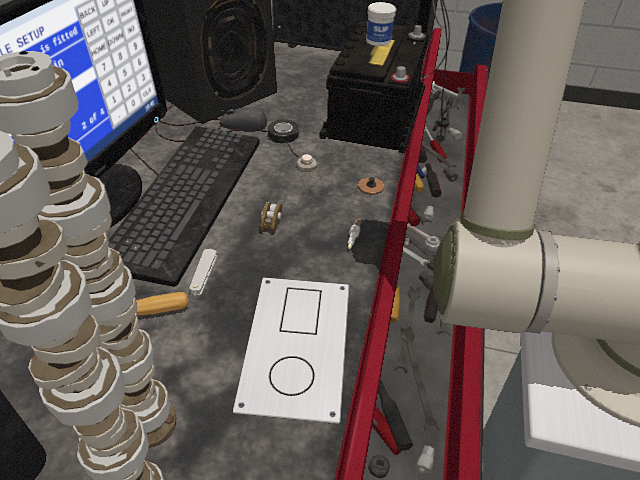

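Scene: rocker at (376,274), plug (423,364), rectangle (282,225), circle (256,193), disc (329,381), spark plug (294,300). In the side view the rocker is at (270,217), the plug (307,160), the rectangle (301,310) and the circle (291,376). Next I'll locate each one with depth.

```bash
python3 - <<'E'
from h import *
W={'scene':dict(rocker=(376,274,30),plug=(423,364,24),rect=(282,225,30),ring=(256,193,22),disc=(329,381,25),spark=(294,300,22)),
'side':dict(rocker=(270,217,28),plug=(307,160,20),rect=(301,310,36),ring=(291,376,34),disc=(371,185,18),spark=(353,235,22))}
for n in W:
    D=np.load(n+'0.npz');X=cloud(D['d'],D['K'],D['T']);g=cv2.cvtColor(D['im'],cv2.COLOR_RGB2GRAY)
    for k,(u,v,r) in W[n].items():
        s=np.s_[v-r:v+r+1,u-r:u+r+1];x=X[s].reshape(-1,3)
        if k in('rect','ring'):
            # dark line -> largest contour's hull, intersect rays with z=.006
            m=(g[s]<110).astype('u1');c=np.argwhere(m)[:,::-1]+[u-r,v-r]
            K,T=D['K'],D['T'];ray=np.c_[(c-[K[0,2],K[1,2]])/[K[0,0],K[1,1]],np.ones(len(c))]@T[:3,:3].T
            p=T[:3,3]+ray*((.006-T[2,3])/ray[:,2:]);p=p[:,:2]
            print(n,k,'zmed',round(np.median(x[:,2])*1e3,1),end=' ')
        else:
            zt=np.percentile(x[:,2],20);p=x[x[:,2]>.006 if k!='disc' else x[:,2]>.010]
            print(n,k,'floor',round(zt*1e3,1),'top',round(np.percentile(p[:,2],99)*1e3,1),end=' ')
            if k=='plug':
                b=p[p[:,2]>.0205][:,:2];print('boss',np.round(b.mean(0)*1e3,1),end=' ');p=p[p[:,2]>.0145]
            p=p[:,:2]
        R=cv2.minAreaRect((p*1e3).astype('f4'));print(len(p),np.round(R[0],1),np.round(R[1],1),round(R[2],1))
    q=X[(g>190)&(abs(X[...,2]-.006)<.006)&(X[...,0]<.6)&(X[...,1]>-.3)&(X[...,1]<.3)][:,:2]
    print(n,'plate',cv2.minAreaRect((q*1e3).astype('f4')))
E
```

```text
scene rocker floor 0.7 top 646.2 646 [ 449.5 -379.9] [600.8  58.3] 58.4
scene plug floor 0.6 top 26.7 boss [ 566.5 -341.7] 223 [ 429.7 -480.1] [428.4  29.6] 44.8
scene rect zmed 7.3 668 [490.1  43.3] [176.7 113.9] 67.2
scene ring zmed 7.6 224 [467.1 159.1] [150.7  98.8] 69.2
scene disc floor 0.6 top 646.2 97 [ 355.  -460.6] [364.5  16.3] 63.8
scene spark floor 0.5 top 646.2 290 [ 365.6 -370.1] [537.5  27.3] 71.5
scene plate ((353.52069091796875, -11.728485107421875), (562.9779663085938, 274.0411376953125), 40.345115661621094)
side rocker floor -1.5 top 653.9 491 [481.9 191. ] [ 38.5 776.4] 17.3
side plug floor -1.8 top 653.9 boss [ 550.9 -260.4] 90 [457.4 104.4] [ 20.3 929.1] 14.3
side rect zmed 5.5 673 [485.9  25.1] [117.4 120.6] 14.6
side ring zmed 5.7 180 [465.8 153.9] [61.5 60.8] 65.4
side disc floor -1.5 top 653.9 41 [386.6 123.1] [ 10.1 869. ] 5.8
side spark floor -1.5 top 653.9 227 [398.3 185.1] [ 18.  748.2] 6.4
side plate ((288.910400390625, 22.1328125), (529.1299438476562, 340.6924743652344), 7.445199966430664)
```

```bash
cat > m.py <<'E'
from h import *
def cc(m,big=True):
    n,l,st,_=cv2.connectedComponentsWithStats(m.astype('u1'),connectivity=8)
    return l==1+np.argmax(st[1:,4])
def meas(n,D,W):
    im,d,K,T=D;X=cloud(d,K,T);g=cv2.cvtColor(im,cv2.COLOR_RGB2GRAY);f0=None
    for k,(u,v,r) in W.items():
        s=np.s_[max(v-r,0):v+r+1,max(u-r,0):u+r+1];x=X[s];ok=(d[s]>0)&(x[...,2]<.1)
        if k in('rect','ring'):
            m=g[s]<130
            l,lab,st,_=cv2.connectedComponentsWithStats(m.astype('u1'),connectivity=8)
            h,w=m.shape;good=[i for i in range(1,l) if st[i,0]>0 and st[i,1]>0 and st[i,0]+st[i,2]<w and st[i,1]+st[i,3]<h]
            i=max(good,key=lambda i:st[i,4]);c=np.argwhere(lab==i)[:,::-1]+[max(u-r,0),max(v-r,0)]
            ray=np.c_[(c-[K[0,2],K[1,2]])/[K[0,0],K[1,1]],np.ones(len(c))]@T[:3,:3].T
            p=(T[:3,3]+ray*((.006-T[2,3])/ray[:,2:]))[:,:2]; e=''
        else:
            fl=np.median(x[ok&(abs(x[...,2])<.004)][:,2]);z=x[...,2]-fl
            m=cc(ok&(z>.005)) ;P=x[m];zz=z[m];e=f'floor {fl*1e3:.1f} top {np.percentile(zz,98)*1e3:.1f}'
            if k=='plug':
                b=P[(zz>.0215)][:,:2];R=cv2.minAreaRect((b*1e3).astype('f4'));e+=f' boss {np.round(R[0],1)} {np.round(R[1],1)}'
                P=P[zz>.013]
            if k=='rocker':
                b=P[zz>.022][:,:2];R=cv2.minAreaRect((b*1e3).astype('f4'));e+=f' up {np.round(R[0],1)} {np.round(R[1],1)} {R[2]:.1f}'
            p=P[:,:2]
        R=cv2.minAreaRect((p*1e3).astype('f4'));print(n,k,e,len(p),np.round(R[0],1),np.round(R[1],1),round(R[2],1))
E
python3 - <<'E'
from m import *
W={'scene':dict(rocker=(376,274,30),plug=(423,364,24),rect=(282,225,30),ring=(256,193,22),disc=(329,381,25),spark=(294,300,22)),
'side':dict(rocker=(270,217,28),plug=(307,160,20),rect=(301,310,30),ring=(291,376,28),disc=(371,185,18),spark=(353,235,22))}
for n in W:
    D=np.load(n+'0.npz');meas(n,[D[k] for k in('im','d','K','T')],W[n])
E
```

```text
scene rocker floor 1.4 top 33.7 up [ 588.1 -152.8] [31.1 57.3] 4.2 631 [ 588.1 -152.4] [31.5 66.3] 4.7
scene plug floor 1.2 top 24.9 boss [ 570.6 -337.6] [18.9 20.3] 236 [ 569.4 -338.7] [30.6 34.4] 14.8
scene rect  41 [461.8  37.5] [10.4 86.9] 6.4
scene ring  34 [485.6 157. ] [27.  60.8] 2.7
scene disc floor 1.2 top 19.9 452 [ 432.8 -302.8] [45.3 49.4] 46.2
scene spark floor 1.3 top 18.3 278 [ 437.2 -150.2] [17.3 77.1] 1.9
side rocker floor -0.6 top 33.9 up [ 588.6 -149.3] [32.7 53.5] 2.4 489 [ 588.1 -148.2] [34.3 65.4] 12.5
side plug floor -0.9 top 25.0 boss [ 569.7 -335.7] [20.4 20.4] 108 [ 570.2 -334.6] [24.7 29.7] 74.3
side rect  232 [482.5  39. ] [55.2 87.9] 8.1
side ring  229 [466.5 153.8] [60.7 61.8] 14.4
side disc floor -0.6 top 20.2 148 [ 435.9 -300. ] [37.1 47.8] 20.7
side spark floor -0.6 top 18.8 217 [ 436.5 -149.1] [76.2 17. ] 89.4
```

```bash
python3 -m creep '[{"jaw":-1,"travel":[0,0,40],"roll":0},{"jaw":-1,"travel":[10,10,70],"roll":0.1},{"jaw":-1,"travel":[50,44,70],"roll":0.25},{"jaw":-1,"travel":[88,77,70],"roll":0.4},{"jaw":-1,"travel":[126,110,70],"roll":0.55},{"jaw":-1,"travel":[164,143,70],"roll":0.7},{"jaw":-1,"travel":[202,176,70],"roll":0.85},{"jaw":-1,"travel":[240,209,70],"roll":1.0},{"jaw":-1,"travel":[278,242,70],"roll":1.15},{"jaw":-1,"travel":[316,275,70],"roll":1.25},{"jaw":-1,"travel":[354,308,60],"roll":1.35},{"jaw":-1,"travel":[392,341,40],"roll":1.36}]' 40
python3 -m creep '[{"jaw":-1,"travel":[30,30,-20],"roll":0},{"jaw":-1,"travel":[37,35,-40],"roll":0},{"jaw":-1,"travel":[37,35,-40],"roll":0},{"jaw":-1,"travel":[37,35,-40],"roll":0}]'
python3 - <<'E'
from h import *
s=observe();print(s['time_s'],s['position'],np.round(s['tool_rot'],3),np.round(s['q'],1))
im,d,K,T=shot('wrist');np.savez('w1.npz',im=im,d=d,K=K,T=T);cv2.imwrite('pics/w1.png',im[:,:,::-1]);print(np.round(T,3))
E
```

```text
time_s: 1.3
position: [0.545, -0.1899, 0.4487]
tool_rot: [[-0.085, 0.996, 0.002], [0.996, 0.085, -0.001], [-0.001, 0.002, -1.0]]
ft_force: [0.8, -0.6, -0.3]
grip_width: 0.0856
gripper_force: 0.0
time_s: 1.7
position: [0.5805, -0.1571, 0.4085]
tool_rot: [[-0.082, 0.997, -0.001], [0.997, 0.082, 0.0], [0.0, -0.001, -1.0]]
ft_force: [-0.0, -0.5, 0.5]
grip_width: 0.0853
gripper_force: 0.0
1.7 [ 0.58046408 -0.15714853  0.40850326] [[-0.082  0.997 -0.001]
 [ 0.997  0.082  0.   ]
 [ 0.    -0.001 -1.   ]] [-26.4  26.9  65.3  -0.   87.8 -31.1]
[[ 0.997  0.078  0.022  0.576]
 [ 0.081 -0.961 -0.266 -0.091]
 [-0.     0.267 -0.964  0.378]
 [ 0.     0.     0.     1.   ]]
```

View pics/w1.png

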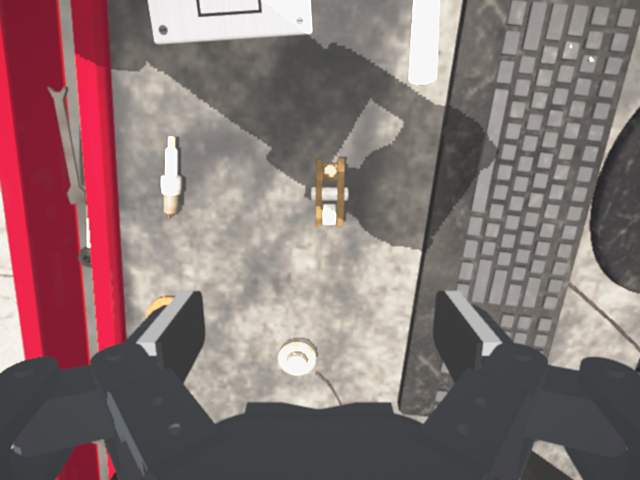

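The wrist view shows the rocker at (330,192), nearly aligned with the jaws, and the plug at (297,358). The plate edge is at the top.

```bash
python3 - <<'E'
from m import *
D=np.load('w1.npz');meas('w',[D[k] for k in('im','d','K','T')],dict(rocker=(330,192,46),plug=(297,358,30),spark=(171,176,46)))
im,d,K,T=[D[k] for k in('im','d','K','T')];X=cloud(d,K,T)
# rocker cheeks: line fit through the bronze tops
x=X[146:238,285:376];m=(x[...,2]>.024)&(x[...,2]<.06);p=x[m][:,:2]*1e3
for k in(0,1): print(np.round(np.percentile(p[:,k],[1,50,99]),1))
cv2.imwrite('pics/r1.png',cv2.resize(im[140:245,280:380,::-1],None,fx=5,fy=5))
E
```

```text
w rocker floor -0.0 top 33.7 up [ 590.3 -153.3] [33.7 57.6] 4.6 1741 [ 590.2 -151.8] [33.7 64.2] 4.6
w plug floor 0.1 top 24.3 boss [ 571.5 -337.5] [20.5 20.6] 416 [ 570.3 -334.9] [29.2 28.8] 4.2
w spark floor -0.1 top 18.5 1024 [ 438.9 -151.4] [17.4 76.6] 3.3
[576.6 589.4 604.2]
[-179.  -151.2 -126.9]
```

View pics/r1.png

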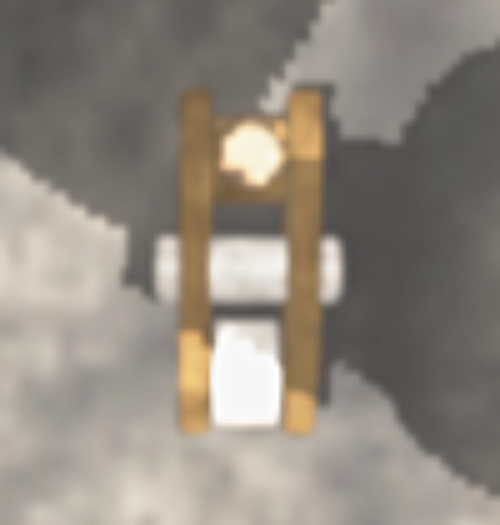

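A crop shows the two bronze cheeks, with a pale cross-pin sticking out past them in the middle. I'll check the pin's height and position to decide where to put the pads.

```bash
python3 - <<'E'
from m import *
D=np.load('w1.npz');im,d,K,T=[D[k] for k in('im','d','K','T')];X=cloud(d,K,T)
x=X[140:245,280:380].reshape(-1,3)*1e3;x=x[(x[:,2]>4)&(x[:,2]<60)]
a=np.radians(4.6);R=np.array([[np.cos(a),np.sin(a)],[-np.sin(a),np.cos(a)]])
q=(x[:,:2]-[590.2,-152])@R.T
for nm,m in(('left',q[:,0]<-14),('right',q[:,0]>14.5)):
    print(nm,m.sum(),np.round(np.percentile(q[m,1],[2,50,98]),1),np.round(np.percentile(x[m,2],[2,50,98]),1), q[m,0].min(),q[m,0].max())
for lo in range(-36,36,6):
    m=(q[:,1]>=lo)&(q[:,1]<lo+6)
    if m.sum()>3: print(lo,np.round([q[m,0].min(),q[m,0].max(),np.percentile(x[m,2],5),x[m,2].max()],1))
E
```

```text
left 41 [-6.4 -0.1  4.8] [18.9 22.3 24.6] -16.837315121193704 -14.000082484453031
right 36 [-6.   0.   4.9] [19.2 22.6 24.5] 14.799648717009267 16.900602368110516
-36 [-13.1  12.7  18.   22.7]
-30 [-13.1  12.6  19.8  27.1]
-24 [-13.1  12.2  21.5  31.2]
-18 [-13.   12.8  15.3  33.5]
-12 [-15.9  15.1  19.4  34.2]
-6 [-16.8  16.9  21.8  35.7]
0 [-16.8  16.9  19.   34.6]
6 [-13.   12.5  15.5  33.1]
12 [-12.1  12.4  16.9  31.9]
18 [-12.1  12.4  18.1  29.9]
24 [-12.1  12.7  15.6  26.1]
30 [-12.1  13.   14.2  21.4]
```

```bash
python3 -m creep '[{"jaw":-1,"travel":[0,20,-50],"roll":0},{"jaw":-1,"travel":[0,20,-100],"roll":0},{"jaw":-1,"travel":[0,20,-140],"roll":0},{"jaw":-1,"travel":[0,20,-140],"roll":0},{"jaw":-1,"travel":[0,20,-140],"roll":0},{"jaw":-1,"travel":[0,20,-140],"roll":0}]'
python3 - <<'E'
from m import *
print(observe()['position'])
D=shot('wrist');im,d,K,T=D;np.savez('w2.npz',im=im,d=d,K=K,T=T)
# rocker pixel
p=np.linalg.inv(T)@[.59,-.152,.02,1];u,v=[int(a) for a in (K@(p[:3]/p[2]))[:2]];print(u,v)
meas('w',D,dict(rocker=(u,v,90)))
E
```

```text
time_s: 2.35
position: [0.5811, -0.1375, 0.2716]
tool_rot: [[-0.081, 0.997, 0.005], [0.997, 0.081, -0.002], [-0.003, 0.005, -1.0]]
ft_force: [-0.0, -0.1, 0.1]
grip_width: 0.0853
gripper_force: 0.0
[ 0.58107753 -0.13752929  0.27156578]
328 262
w rocker floor -0.0 top 33.9 up [ 590.3 -152.5] [33.8 57.7] 4.5 4148 [ 590.3 -152.2] [33.8 65.7] 4.4
```

```bash
python3 -m creep '[{"jaw":-1,"travel":[7,5,-30],"roll":0},{"jaw":-1,"travel":[7,5,-65],"roll":0},{"jaw":-1,"travel":[7,5,-85],"roll":0},{"jaw":-1,"travel":[7,5,-94],"roll":0},{"jaw":-1,"travel":[7,5,-94],"roll":0},{"jaw":-1,"travel":[7,5,-94],"roll":0},{"jaw":-1,"travel":[7,5,-94],"roll":0}]'
python3 -m creep '[{"jaw":0,"travel":[0,0,0],"roll":0},{"jaw":0.2,"travel":[0,0,0],"roll":0},{"jaw":0.3,"travel":[0,0,0],"roll":0},{"jaw":0.4,"travel":[0,0,0],"roll":0},{"jaw":0.6,"travel":[0,0,0],"roll":0},{"jaw":1,"travel":[0,0,0],"roll":0},{"jaw":1,"travel":[0,0,0],"roll":0},{"jaw":1,"travel":[0,0,0],"roll":0}]' 50
```

```text
time_s: 3.1
position: [0.588, -0.132, 0.1759]
tool_rot: [[-0.082, 0.997, 0.003], [0.997, 0.082, -0.001], [-0.001, 0.003, -1.0]]
ft_force: [-0.1, 0.5, 0.4]
grip_width: 0.0853
gripper_force: 0.0
time_s: 3.9
position: [0.5877, -0.1318, 0.1745]
tool_rot: [[-0.082, 0.997, 0.0], [0.997, 0.082, -0.0], [-0.0, 0.0, -1.0]]
ft_force: [-0.1, 0.5, 4.5]
grip_width: 0.0272
gripper_force: 50.0
```

```bash
python3 -m creep '[{"jaw":1,"travel":[0,0,15],"roll":0},{"jaw":1,"travel":[0,0,50],"roll":0},{"jaw":1,"travel":[-25,28,85],"roll":0.03},{"jaw":1,"travel":[-55,60,115],"roll":0.06},{"jaw":1,"travel":[-85,90,126],"roll":0.06},{"jaw":1,"travel":[-104,112,126],"roll":0.06},{"jaw":1,"travel":[-104,112,126],"roll":0.06},{"jaw":1,"travel":[-104,112,126],"roll":0.06},{"jaw":1,"travel":[-104,112,126],"roll":0.06},{"jaw":1,"travel":[-104,112,126],"roll":0.06}]'
python3 - <<'E'
from h import *
print(observe()['position'])
im,d,K,T=shot('wrist');np.savez('w3.npz',im=im,d=d,K=K,T=T);cv2.imwrite('pics/w3.png',im[:,:,::-1])
E
```

```text
time_s: 4.9
position: [0.4842, -0.0205, 0.2998]
tool_rot: [[-0.141, 0.99, -0.0], [0.99, 0.141, 0.0], [0.0, -0.0, -1.0]]
ft_force: [0.6, 0.1, -1.8]
grip_width: 0.0273
gripper_force: 49.5
[ 0.48421122 -0.02049854  0.29981851]
```

View pics/w3.png

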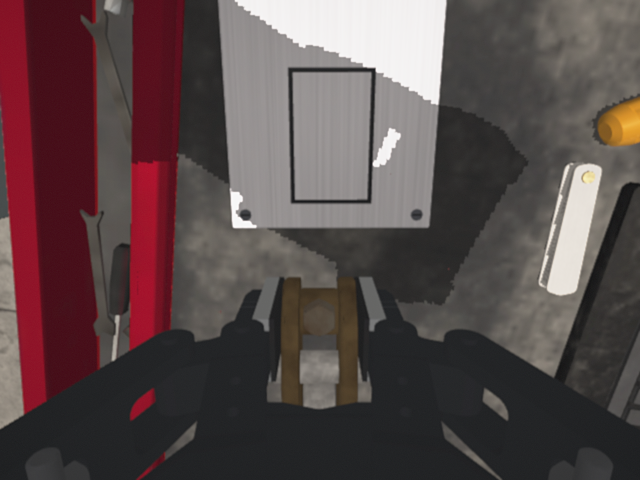

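The rectangle spans (290–375, 68–202) and the rocker is held squarely at (320,340).

```bash
python3 - <<'E'
from m import *
D=np.load('w3.npz');im,d,K,T=[D[k] for k in('im','d','K','T')];X=cloud(d,K,T)*1e3;g=cv2.cvtColor(im,cv2.COLOR_RGB2GRAY)
m=cc(g[55:212,280:388]<95);c=np.argwhere(m)[:,::-1]+[280,55]
print('plate z',np.median(X[100:180,305:360,2]))
ray=np.c_[(c-[K[0,2],K[1,2]])/[K[0,0],K[1,1]],np.ones(len(c))]@T[:3,:3].T
p=(T[:3,3]+ray*((.006-T[2,3])/ray[:,2:]))[:,:2]*1e3
R=cv2.minAreaRect(p.astype('f4'));print('rect',len(p),R)
# held part in the tool frame
to=np.array([484.2,-20.5,299.8]);Rt=np.array([[-.141,.99,0],[.99,.141,0],[0,0,-1.]])
x=X[270:405,275:365];hs=cv2.cvtColor(im,cv2.COLOR_RGB2HSV)[270:405,275:365]
b=(hs[...,1]>90)&(hs[...,0]<25)&(x[...,2]>80)&(x[...,2]<200)
q=(x[b]-to)@Rt
print('bronze tool x,y,z',b.sum(),np.round(np.percentile(q,[0.5,50,99.5],axis=0),1))
e=q[q[:,0]>25];print('end face',len(e),np.round(np.percentile(e,[1,50,99],axis=0),1))
for lo in range(-40,40,6):
    m=(q[:,0]>=lo)&(q[:,0]<lo+6)
    if m.sum()>3: print(lo,np.round([q[m,1].min(),q[m,1].max(),q[m,2].min(),q[m,2].max()],1))
E
```

```text
plate z 5.954334097878766
rect 1661 ((484.9153137207031, 37.732383728027344), (55.67440414428711, 87.24845123291016), 8.173105239868164)
bronze tool x,y,z 5412 [[-33.4 -12.2 140.1]
 [ -1.7   1.  147.2]
 [ 12.3  13.4 166.2]]Traceback (most recent call last):
  File "<stdin>", line 14, in <module>
    return _quantile_unchecked(
        a, q, axis, out, overwrite_input, method, keepdims, weights)
    return _ureduce(a,
                    func=_quantile_ureduce_func,
    ...<5 lines>...
                    overwrite_input=overwrite_input,
                    method=method)
    r = func(a, **kwargs)
    result = _quantile(arr,
                       quantiles=q,
    ...<2 lines>...
                       out=out,
                       weights=wgt)
    slices_having_nans = np.isnan(arr[-1, ...])
                                  ~~~^^^^^^^^^
IndexError: index -1 is out of bounds for axis 0 with size 0
```

```bash
python3 -m creep '[{"jaw":1,"travel":[-1,40,0],"roll":0},{"jaw":1,"travel":[-3,78,0],"roll":0},{"jaw":1,"travel":[-3,78,-40],"roll":0},{"jaw":1,"travel":[-3,78,-80],"roll":0},{"jaw":1,"travel":[-3,78,-105],"roll":0},{"jaw":1,"travel":[-3,78,-112],"roll":0},{"jaw":1,"travel":[-3,78,-112],"roll":0},{"jaw":1,"travel":[-3,78,-112],"roll":0},{"jaw":1,"travel":[-3,78,-112],"roll":0},{"jaw":1,"travel":[-3,78,-112],"roll":0}]'
```

```text
time_s: 5.95
position: [0.4808, 0.0582, 0.1892]
tool_rot: [[-0.141, 0.99, 0.002], [0.99, 0.141, -0.0], [-0.001, 0.002, -1.0]]
ft_force: [-0.5, -0.0, -1.4]
grip_width: 0.0274
gripper_force: 49.6
```

```bash
python3 -m creep '[{"jaw":1,"travel":[0.5,-0.5,-3],"roll":0},{"jaw":1,"travel":[0.5,-0.5,-6],"roll":0},{"jaw":1,"travel":[0.5,-0.5,-7],"roll":0},{"jaw":1,"travel":[0.5,-0.5,-8],"roll":0},{"jaw":1,"travel":[0.5,-0.5,-8],"roll":0},{"jaw":1,"travel":[0.5,-0.5,-8],"roll":0}]'
```

```text
time_s: 6.55
position: [0.481, 0.0578, 0.1805]
tool_rot: [[-0.142, 0.99, -0.0], [0.99, 0.142, -0.0], [-0.0, -0.0, -1.0]]
ft_force: [-2.4, -1.1, 4.7]
grip_width: 0.0277
gripper_force: 50.1
```

Contact reads about 6 N, so the rocker is resting on the plate. Next I release it slowly and retreat.

```bash
python3 -m creep '[{"jaw":0.3,"travel":[0,0,0],"roll":0},{"jaw":0.1,"travel":[0,0,0],"roll":0},{"jaw":0,"travel":[0,0,0],"roll":0},{"jaw":-0.1,"travel":[0,0,2],"roll":0},{"jaw":-0.2,"travel":[0,0,4],"roll":0},{"jaw":-0.2,"travel":[0,0,20],"roll":0},{"jaw":-0.2,"travel":[0,0,60],"roll":0},{"jaw":-0.5,"travel":[0,-40,100],"roll":0},{"jaw":-1,"travel":[0,-80,120],"roll":0},{"jaw":-1,"travel":[0,-80,120],"roll":0},{"jaw":-1,"travel":[0,-80,120],"roll":0},{"jaw":-1,"travel":[0,-80,120],"roll":0}]'
python3 - <<'E'
from h import *
im,d,K,T=shot('wrist');np.savez('w4.npz',im=im,d=d,K=K,T=T);cv2.imwrite('pics/w4.png',im[:,:,::-1])
E
```

```text
time_s: 7.75
position: [0.4808, -0.0216, 0.2996]
tool_rot: [[-0.142, 0.99, -0.002], [0.99, 0.142, 0.001], [0.001, -0.001, -1.0]]
ft_force: [0.5, -0.5, -0.1]
grip_width: 0.0855
gripper_force: 0.0
```

View pics/w4.png

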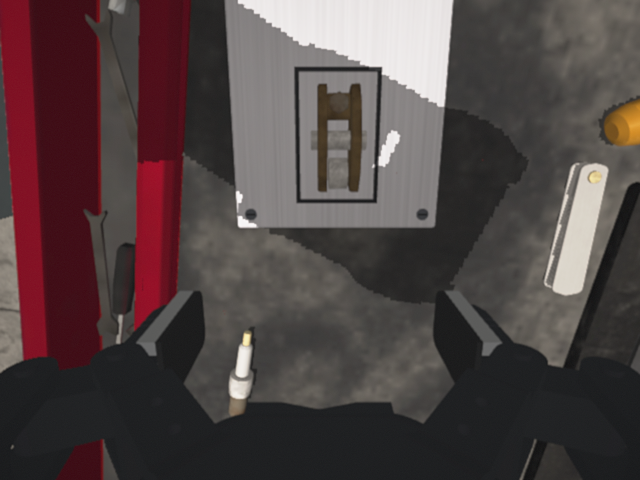

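The rocker stands inside the rectangle at (339,138), visibly centred. I'll measure how well, and check clearance around the core plug.

```bash
python3 - <<'E'
from m import *
D=np.load('w4.npz');im,d,K,T=[D[k] for k in('im','d','K','T')];X=cloud(d,K,T)*1e3;g=cv2.cvtColor(im,cv2.COLOR_RGB2GRAY)
x=X[55:212,285:392].reshape(-1,3);x=x[x[:,2]>14];print('rocker',cv2.minAreaRect(x[:,:2].astype('f4')),np.percentile(x[:,2],99))
gg=(g<95)&(X[...,2]<11);m=cc(gg[55:212,285:392]);c=np.argwhere(m)[:,::-1]+[285,55]
ray=np.c_[(c-[K[0,2],K[1,2]])/[K[0,0],K[1,1]],np.ones(len(c))]@T[:3,:3].T
p=(T[:3,3]+ray*((.006-T[2,3])/ray[:,2:]))[:,:2]*1e3;print('rect',cv2.minAreaRect(p.astype('f4')))
P=[]
for n in('scene0','side0'):
    D=np.load(n+'.npz');P.append(cloud(D['d'],D['K'],D['T'])[D['d']>0]*1e3)
P=np.vstack(P);r=P[:,:2]-[570.5,-337]
a=np.degrees(np.arctan2(r[:,1],r[:,0]));R=np.hypot(*r.T)
for lo in range(-180,180,30):
    s=(a>=lo)&(a<lo+30)&(R>26)
    print(lo,[round(R[s&(P[:,2]>h)&(P[:,2]<450)].min()) for h in(10,50,120)])
E
```

```text
rocker ((484.8623046875, 37.047725677490234), (33.762977600097656, 65.62586975097656), 8.258078575134277) 268.72938553226163
rect ((484.7416687011719, 37.96319580078125), (55.993770599365234, 86.99287414550781), 8.16646957397461)
-180 [198, 198, 198]
-150 [116, 116, 116]
-120 [105, 105, 105]
-90 [100, 302, 306]
-60 [27, 266, 273]
-30 [31, 265, 271]
0 [120, 289, 289]
30 [138, 358, 368]
60 [152, 570, 570]
90 [322, 668, 669]
120 [199, 352, 352]
150 [135, 366, 366]
```

```bash
python3 -m creep '[{"jaw":-1,"travel":[13,-46,20],"roll":0},{"jaw":-1,"travel":[26,-92,20],"roll":0},{"jaw":-1,"travel":[39,-138,20],"roll":0},{"jaw":-1,"travel":[52,-184,20],"roll":0},{"jaw":-1,"travel":[65,-230,20],"roll":0},{"jaw":-1,"travel":[78,-276,0],"roll":0},{"jaw":-1,"travel":[90,-315,-20],"roll":0},{"jaw":-1,"travel":[90,-315,-20],"roll":0},{"jaw":-1,"travel":[90,-315,-20],"roll":0},{"jaw":-1,"travel":[90,-315,-20],"roll":0},{"jaw":-1,"travel":[90,-315,-20],"roll":0},{"jaw":-1,"travel":[90,-315,-20],"roll":0}]'
python3 - <<'E'
from m import *
s=observe();print(s['position'],np.round(s['q'],1))
D=shot('wrist');im,d,K,T=D;np.savez('w5.npz',im=im,d=d,K=K,T=T);cv2.imwrite('pics/w5.png',im[:,:,::-1])
p=np.linalg.inv(T)@[.5705,-.337,.018,1];u,v=[int(a) for a in (K@(p[:3]/p[2]))[:2]];print(u,v)
meas('w',D,dict(plug=(u,v,60)))
E
```

```text
time_s: 9.0
position: [0.5713, -0.3362, 0.2812]
tool_rot: [[-0.143, 0.99, 0.001], [0.99, 0.143, -0.001], [-0.001, 0.001, -1.0]]
ft_force: [1.0, 0.2, 0.4]
grip_width: 0.0858
gripper_force: 0.0
[ 0.57128268 -0.33615237  0.28116729] [-40.7  38.7  65.1   0.   76.1 -48.9]
315 235
w plug floor -0.0 top 24.3 boss [ 571.6 -338.1] [20.4 20.9] 1173 [ 571.3 -337.5] [33.1 34.5] 22.6
```

View pics/w5.png

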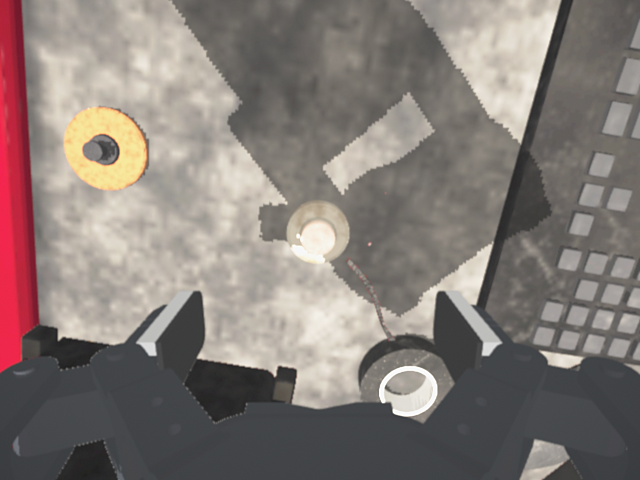

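The plug is at (318,232), and the jaws' lines to left and right are clear. The cable and roll lie below right.

```bash
python3 -m creep '[{"jaw":-1,"travel":[0,-2,-35],"roll":0},{"jaw":-1,"travel":[0,-2,-70],"roll":0},{"jaw":-1,"travel":[0,-2,-90],"roll":0},{"jaw":-1,"travel":[0,-2,-100],"roll":0},{"jaw":-1,"travel":[0,-2,-103],"roll":0},{"jaw":-1,"travel":[0,-2,-103],"roll":0},{"jaw":-1,"travel":[0,-2,-103],"roll":0},{"jaw":-1,"travel":[0,-2,-103],"roll":0}]'
```

```text
time_s: 9.85
position: [0.5713, -0.3394, 0.1785]
tool_rot: [[-0.142, 0.99, 0.002], [0.99, 0.142, -0.001], [-0.002, 0.001, -1.0]]
ft_force: [-0.1, -0.2, 0.0]
grip_width: 0.0856
gripper_force: 0.0
```

```bash
python3 -m creep '[{"jaw":-0.5,"travel":[0,1.3,-3],"roll":0},{"jaw":-0.3,"travel":[0,1.3,-3],"roll":0},{"jaw":-0.1,"travel":[0,1.3,-3],"roll":0},{"jaw":0,"travel":[0,1.3,-3],"roll":0},{"jaw":0.1,"travel":[0,1.3,-3],"roll":0},{"jaw":0.3,"travel":[0,1.3,-3],"roll":0},{"jaw":0.6,"travel":[0,1.3,-3],"roll":0},{"jaw":0.6,"travel":[0,1.3,-3],"roll":0},{"jaw":0.6,"travel":[0,1.3,-3],"roll":0}]' 40
```

```text
time_s: 10.75
position: [0.5712, -0.338, 0.1747]
tool_rot: [[-0.142, 0.99, 0.001], [0.99, 0.142, -0.0], [-0.0, 0.0, -1.0]]
ft_force: [-0.7, 0.5, 5.2]
grip_width: 0.0378
gripper_force: 40.1
```

```bash
python3 -m creep '[{"jaw":0.6,"travel":[0,0,15],"roll":0},{"jaw":0.6,"travel":[0,0,50],"roll":0},{"jaw":0.6,"travel":[-8,40,80],"roll":0},{"jaw":0.6,"travel":[-18,80,105],"roll":0},{"jaw":0.6,"travel":[-28,120,125],"roll":0},{"jaw":0.6,"travel":[-38,165,125],"roll":0},{"jaw":0.6,"travel":[-49,210,125],"roll":0},{"jaw":0.6,"travel":[-60,255,125],"roll":0},{"jaw":0.6,"travel":[-71,300,125],"roll":0},{"jaw":0.6,"travel":[-82,345,125],"roll":0},{"jaw":0.6,"travel":[-92,385,125],"roll":0},{"jaw":0.6,"travel":[-103,425,125],"roll":0}]'
python3 -m creep '[{"jaw":0.6,"travel":[0,8,0],"roll":0},{"jaw":0.6,"travel":[0,8,0],"roll":0},{"jaw":0.6,"travel":[0,8,0],"roll":0},{"jaw":0.6,"travel":[0,8,0],"roll":0},{"jaw":0.6,"travel":[0,8,0],"roll":0}]'
python3 - <<'E'
from m import *
s=observe();print(s['position'],np.round(s['tool_rot'],3))
D=shot('wrist');im,d,K,T=D;np.savez('w6.npz',im=im,d=d,K=K,T=T,to=s['position'],R=s['tool_rot']);cv2.imwrite('pics/w6.png',im[:,:,::-1])
E
```

```text
time_s: 11.95
position: [0.4674, 0.0886, 0.2999]
tool_rot: [[-0.142, 0.99, 0.001], [0.99, 0.142, -0.0], [-0.0, 0.001, -1.0]]
ft_force: [-0.1, 0.4, -0.5]
grip_width: 0.0376
gripper_force: 40.5
time_s: 12.45
position: [0.4684, 0.094, 0.2992]
tool_rot: [[-0.14, 0.99, -0.0], [0.99, 0.14, -0.0], [-0.0, -0.0, -1.0]]
ft_force: [-0.1, -0.3, -1.2]
grip_width: 0.0378
gripper_force: 40.5
[0.46844062 0.09403978 0.29924184] [[-0.14  0.99 -0.  ]
 [ 0.99  0.14 -0.  ]
 [-0.   -0.   -1.  ]]
```

View pics/w6.png

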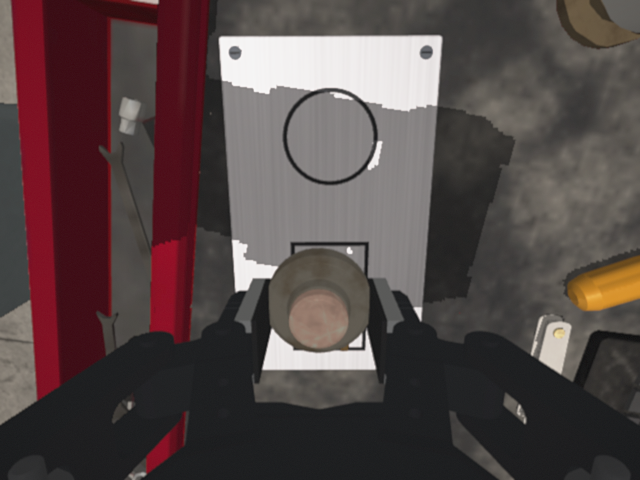

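The circle is centred near (330,137). The plug is held at (320,300), and I'll check its tilt and where it sits in the hand.

```bash
python3 - <<'E'
from m import *
D=np.load('w6.npz');im,d,K,T,to,R=[D[k] for k in('im','d','K','T','to','R')];X=cloud(d,K,T)*1e3;g=cv2.cvtColor(im,cv2.COLOR_RGB2GRAY)
m=cc((g[82:190,278:384]<75));c=np.argwhere(m)[:,::-1]+[278,82]
ray=np.c_[(c-[K[0,2],K[1,2]])/[K[0,0],K[1,1]],np.ones(len(c))]@T[:3,:3].T
p=((T[:3,3]+ray*((.006-T[2,3])/ray[:,2:]))[:,:2]*1e3).astype('f4')
print('ring',len(p),cv2.minEnclosingCircle(p),cv2.fitEllipse(cv2.convexHull(p)))
x=X[245:357,266:374].reshape(-1,3);q=(x-to*1e3)@R;q=q[(q[:,2]>120)&(q[:,2]<185)&(abs(q[:,1])<19)]
h=np.histogram(q[:,2],np.arange(130,185,2));print(list(zip(h[1][:-1].astype(int),h[0])))
def plane(s):
    A=np.c_[s[:,:2],np.ones(len(s))];k=np.linalg.lstsq(A,s[:,2],rcond=None)[0];r=s[:,2]-A@k;s=s[abs(r)<1]
    A=np.c_[s[:,:2],np.ones(len(s))];k=np.linalg.lstsq(A,s[:,2],rcond=None)[0];return np.degrees(np.arctan(k[:2])),k[2],len(s)
zb=np.percentile(q[:,2],3);b=q[q[:,2]<zb+3];print('boss z',zb,cv2.minEnclosingCircle(b[:,:2].astype('f4')),b[:,:2].mean(0),plane(b))
o=q[(q[:,2]>zb+4)&(q[:,2]<zb+10)];print('body',plane(o),np.round(np.percentile(o,[1,99],axis=0),1));print('all',cv2.minEnclosingCircle(q[q[:,2]<zb+12][:,:2].astype('f4')))
E
```

```text
ring 954 ((468.29595947265625, 152.78363037109375), 31.261554718017578) ((468.2128601074219, 152.59889221191406), (61.789886474609375, 62.260337829589844), 93.90846252441406)
[(np.int64(130), np.int64(0)), (np.int64(132), np.int64(0)), (np.int64(134), np.int64(0)), (np.int64(136), np.int64(0)), (np.int64(138), np.int64(0)), (np.int64(140), np.int64(0)), (np.int64(142), np.int64(0)), (np.int64(144), np.int64(0)), (np.int64(146), np.int64(0)), (np.int64(148), np.int64(18)), (np.int64(150), np.int64(2114)), (np.int64(152), np.int64(500)), (np.int64(154), np.int64(150)), (np.int64(156), np.int64(255)), (np.int64(158), np.int64(317)), (np.int64(160), np.int64(596)), (np.int64(162), np.int64(3688)), (np.int64(164), np.int64(652)), (np.int64(166), np.int64(173)), (np.int64(168), np.int64(144)), (np.int64(170), np.int64(135)), (np.int64(172), np.int64(100)), (np.int64(174), np.int64(7)), (np.int64(176), np.int64(0)), (np.int64(178), np.int64(0)), (np.int64(180), np.int64(0)), (np.int64(182), np.int64(0))]
boss z 150.6390742676257 ((-2.5070347785949707, -4.938618183135986), 16.277996063232422) [0.73608071 0.27969785] (array([ 0.5272215 , -0.21427779]), np.float64(151.38531529576738), 2263)
body (array([ 1.31877006e+00, -6.33441078e-04]), np.float64(157.86582644939793), 370) [[-10.9 -18.5 154.8]
 [ 11.5  11.4 160.6]]
all ((-0.4852313995361328, -1.3756513595581055), 20.864822387695312)
```

```bash
python3 -m creep '[{"jaw":0.6,"travel":[0,30,0],"roll":0},{"jaw":0.6,"travel":[0,58,-10],"roll":0},{"jaw":0.6,"travel":[0,58,-50],"roll":0},{"jaw":0.6,"travel":[0,58,-85],"roll":0},{"jaw":0.6,"travel":[0,58,-105],"roll":0},{"jaw":0.6,"travel":[0,58,-112],"roll":0},{"jaw":0.6,"travel":[0,58,-112],"roll":0},{"jaw":0.6,"travel":[0,58,-112],"roll":0},{"jaw":0.6,"travel":[0,58,-112],"roll":0},{"jaw":0.6,"travel":[0,58,-112],"roll":0}]'
```

```text
time_s: 13.5
position: [0.4683, 0.153, 0.1881]
tool_rot: [[-0.141, 0.99, 0.002], [0.99, 0.141, 0.0], [-0.0, 0.002, -1.0]]
ft_force: [-0.4, 0.6, -1.6]
grip_width: 0.038
gripper_force: 40.5
```

```bash
python3 -m creep '[{"jaw":0.6,"travel":[-0.3,-0.9,-3],"roll":0},{"jaw":0.6,"travel":[-0.3,-0.9,-5],"roll":0},{"jaw":0.6,"travel":[-0.3,-0.9,-6],"roll":0},{"jaw":0.6,"travel":[-0.3,-0.9,-7],"roll":0},{"jaw":0.6,"travel":[-0.3,-0.9,-7],"roll":0},{"jaw":0.6,"travel":[-0.3,-0.9,-7],"roll":0}]'
```

```text
time_s: 14.1
position: [0.4678, 0.1522, 0.1806]
tool_rot: [[-0.142, 0.99, 0.0], [0.99, 0.142, -0.0], [-0.0, 0.0, -1.0]]
ft_force: [-1.8, -0.5, 6.0]
grip_width: 0.0378
gripper_force: 41.2
```

```bash
python3 -m creep '[{"jaw":0,"travel":[0,0,0],"roll":0},{"jaw":-0.1,"travel":[0,0,0],"roll":0},{"jaw":-0.2,"travel":[0,0,0],"roll":0},{"jaw":-0.3,"travel":[0,0,2],"roll":0},{"jaw":-0.4,"travel":[0,0,4],"roll":0},{"jaw":-0.4,"travel":[0,0,20],"roll":0},{"jaw":-0.4,"travel":[0,0,60],"roll":0},{"jaw":-0.6,"travel":[0,-40,100],"roll":0},{"jaw":-1,"travel":[0,-80,130],"roll":0},{"jaw":-1,"travel":[0,-100,150],"roll":0},{"jaw":-1,"travel":[0,-100,150],"roll":0},{"jaw":-1,"travel":[0,-100,150],"roll":0}]'
python3 - <<'E'
from m import *
D=shot('wrist');im,d,K,T=D;cv2.imwrite('pics/w7.png',im[:,:,::-1]);X=cloud(d,K,T)*1e3;z=X[...,2]
for nm,c,z0,z1 in(('boss',(468.2,152.7),27,33),('plug body',(468.2,152.7),12,33),('rocker',(484.8,37.9),14,42)):
    m=(z>z0)&(z<z1)&(np.hypot(X[...,0]-c[0],X[...,1]-c[1])<45);p=X[m][:,:2].astype('f4')
    print(nm,m.sum(),cv2.minAreaRect(p),cv2.minEnclosingCircle(p),z[m].max())
E
```

```text
time_s: 15.3
position: [0.4676, 0.052, 0.3303]
tool_rot: [[-0.14, 0.99, 0.0], [0.99, 0.14, 0.0], [0.0, 0.0, -1.0]]
ft_force: [0.7, 0.9, -0.8]
grip_width: 0.0856
gripper_force: 0.0
boss 850 ((468.05853271484375, 151.76087951660156), (20.32357406616211, 20.334291458129883), 9.165226936340332) ((468.2606506347656, 151.7375030517578), 10.467557907104492) 31.896717623083994
plug body 2965 ((468.46722412109375, 151.81637573242188), (40.12104415893555, 40.657691955566406), 7.515498161315918) ((468.5172119140625, 151.73416137695312), 20.548154830932617) 31.896717623083994
rocker 2834 ((487.2286376953125, 38.816139221191406), (50.934513092041016, 69.1176986694336), 28.810007095336914) ((492.6435852050781, 38.618045806884766), 37.98816680908203) 41.64775667463638
```

View pics/w7.png

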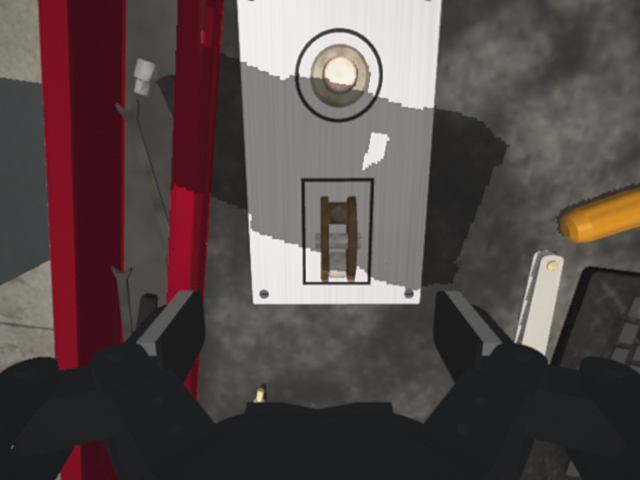

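The plug is in the circle at (340,75), centred to about 1 mm. The rocker is in the rectangle at (338,238), but that last number picked up outliers, so I'll recheck it before handing in.

```bash
python3 - <<'E'
from m import *
im,d,K,T=shot('wrist');X=cloud(d,K,T)*1e3;z=X[...,2]
m=cc((z>14)&(z<43)&(np.hypot(X[...,0]-484.8,X[...,1]-37.9)<45));m=cv2.morphologyEx(m.astype('u1'),cv2.MORPH_OPEN,np.ones((3,3)))>0
p=X[m][:,:2].astype('f4');print(m.sum(),cv2.minAreaRect(p),np.percentile(z[m],99),observe()['time_s'])
E
```

```text
2823 ((484.7719421386719, 37.307411193847656), (33.31239700317383, 65.52998352050781), 8.052858352661133) 40.15252763827272 15.4
```

```bash
python3 -c "from rig import *;print(close_job())"
```

```text
the job is handed in; nothing more can be done
None
```

The rocker arm is in the rectangle and the core plug in the circle, both upright, released and centred to about 1 mm; I never touched the abrasive disc or the spark plug, and the job was handed in at 15.4 s.

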